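Put the breakfast counter's odds and ends back in their places

TASK

Tidy the drinks counter: put both coffee creamer tubs into the round dish, both little jam jars into the square basket and the teaspoon into the long cutlery tray. Tubs and jars must stand upright on the floor of their container, not on one another, and the spoon must lie flat on the tray's floor, bowl opening upwards, let go and at rest. Leave the sugar pot and the sauce cruet standing where they are.

Things in the scene. Friction and masses are not known exactly. Their poses are not given: they have to be found in the camera images.
- creamer_1: coffee creamer tub: small white plastic tub with a foil lid and a small pull tab, 30 mm diameter at the foot, widening to 33 mm at 24 mm height, then a rim of 40 mm diameter from 25 to 30 mm height (total height 30 mm), about 25 g. Origin at the centre of its underside, z up. The two tubs are alike
- creamer_2: coffee creamer tub: small white plastic tub with a foil lid and a small pull tab, 30 mm diameter at the foot, widening to 33 mm at 24 mm height, then a rim of 40 mm diameter from 25 to 30 mm height (total height 30 mm), about 25 g. Origin at the centre of its underside, z up. The two tubs are alike
- jar_1: jam jar: small glass cylinder with a paper band and a steel lid, 44 mm diameter, 52 mm high, about 90 g (may vary by a third). Origin at the centre of its underside, z up. The two jars are alike
- jar_2: jam jar: small glass cylinder with a paper band and a steel lid, 44 mm diameter, 52 mm high, about 90 g (may vary by a third). Origin at the centre of its underside, z up. The two jars are alike
- spoon: steel teaspoon lying on the counter, 140 mm long along its x axis: flat handle 12 mm wide and 7 mm thick from x = -70 to +36 mm, round bowl 34 mm in diameter and 10 mm high centred at x = +53 mm. Origin on the underside of the handle, midway along the spoon's length, about 10 mm from its balance point; z up. About 40 g
- dish: round white ceramic dish fixed to the counter, 160 mm outer and 152 mm inner diameter, rim 22 mm above the counter, inner floor 5 mm above it. Origin at the centre of its underside
- basket: square light-wood basket fixed to the counter, 160 x 160 mm outside, 150 x 150 mm inside, walls 5 mm thick and 30 mm high, inner floor 5 mm above the counter. Origin at the centre of its underside, x and y along its sides
- tray: long black cutlery tray fixed to the counter, 190 x 90 mm outside, 180 x 80 mm inside, walls 5 mm thick and 22 mm high, inner floor 5 mm above the counter. Origin at the centre of its underside, x along its length
- sugar_pot: white ceramic lidded sugar pot, loose, 48 mm diameter, 56 mm high with its small knob; stays where it is. Origin at the centre of its underside
- cruet: small black sauce cruet with a red cap, loose, 40 mm diameter, 57 mm high; stays where it is. Origin at the centre of its underside
There are look-alikes about, which are no part of the job. Leave any blue or green look-alike of the jar_1 alone.

How it is judged:
At the end, for the whole second after the job is handed in: Tubs in the dish (within 65 mm of its centre), jars in the basket (58 mm along each side), spoon in the tray (30 mm lengthwise, 40 mm across), each with its origin less than 5 mm above the container's floor, upright (spoon: level, bowl up) to 0.15 rad, released and at rest (horizontal distance between each of creamer_1, creamer_2 and dish below 0.065 m and z of each of creamer_2, creamer_1 in the frame of dish below 0.01 m and y of jar_1 in the frame of basket between -0.058 and 0.058 m and x of jar_2 in the frame of basket between -0.058 and 0.058 m and y of jar_2 in the frame of basket between -0.058 and 0.058 m and x of spoon in the frame of tray between -0.03 and 0.03 m and z of spoon in the frame of tray below 0.01 m and angular speed of each of creamer_1, creamer_2, jar_1, jar_2, spoon below 0.3 rad/s and x of jar_1 in the frame of basket between -0.058 and 0.058 m and z of each of jar_2, jar_1 in the frame of basket below 0.01 m and y of spoon in the frame of tray between -0.04 and 0.04 m and angle between each of creamer_1, creamer_2, jar_1, jar_2, spoon's own z axis and vertical below 0.15 rad and linear speed of each of creamer_1, creamer_2, jar_1, jar_2, spoon below 0.02 m/s); the robot touches nothing.
It fails at once if the sugar pot is pushed more than 30 mm from its place or tipped over (distance of sugar_pot from where it was at the start of the episode above 0.03 m or angle between sugar_pot's own z axis and vertical above 0.4 rad).
It fails at once if the sauce cruet is pushed more than 30 mm from its place or tipped over (distance of cruet from where it was at the start of the episode above 0.03 m or angle between cruet's own z axis and vertical above 0.4 rad).
It also fails if it takes over 120 s, if anything falls off the work surface, if the arm or the gripper's body presses on something with over 40 N, if the wrist force passes 120 N, or if a joint passes its speed limit or range.

ROBOT

A 6-joint arm with a two-finger parallel gripper is mounted at the origin on the work surface. World frame = base frame: x ahead of the robot, y to its left, z up, the work surface at z = 0. Lengths are in m, angles in rad, forces in N, time in s.
With the tool pointing down it reaches from about 0.25 to 0.775 m from the base axis. Payload 4 kg.
Tool frame: the origin (TCP) lies at the very end of the fingers, on their centre line; the grasp point (between the pads) lies 19 mm behind it (robot.hold_point_z is the distance from the TCP to the grasp point, in m); z points along the fingers, y is the line along which they close (so a half turn about z gives the same grasp; the last joint's range is limited). The gripper opens to 94 mm and grips with 3 to 60 N. Pads are 16 mm wide; open, the fingers measure 119 mm over their backs; the gripper's body (75 mm by 177 mm) begins 78 mm behind the grasp point.
Start: joints at [1.208, 0.087, 1.371, -0, 1.684, -0.103], TCP at [0.141, 0.532, 0.206] pointing down, gripper open.
Joint ranges: [-3.1, 3.1], [-0.76, 2.03], [0.27, 2.55], [-1.08, 4.22], [0.17, 2.65], [-2.57, 2.57]. Speed limits (rad/s): [2.79, 2.79, 3.14, 3.14, 3.14, 3.14].

INTERFACE

Orientations are given as [roll, pitch, yaw] about the fixed x, y, z axes, in that order (R = Rz(yaw) Ry(pitch) Rx(roll)).
In Python, from bench import robot gives the robot as it stands.
- The arm moves only by the tool carry_out, never from a script. Its argument "steps" is a list of rows, each a list of 3 entries, a list of its own where there are three numbers: the shift along the tool's x, y, z in m, then the turn about the tool's z in units of 10 degrees (1.0 is 10 degrees), then the closure, from -1 (fully open) to 1 (shut). In form: [[[tx, ty, tz], roll, jaw], ...]. A call has 1 to 10 rows; each row is the pose to reach, as a shift and turn from the pose commanded when the call began, along the tool's axes at that moment; what a row does not reach only later rows make up. A row lasts 1/8 s, in which the tool goes at most 62.5 mm and 10.7 degrees, less where a joint would pass 70% of its speed; a pose out of reach is approached as far as the arm can. A call with a gripper value outside its range is refused whole. The fingers move at their own pace and stop on an object; the grip force is fixed at half the most. Time passes only in rows, so rows that repeat a pose let the fingers close. It gives the time, the measured TCP pose, the force, the opening and the grip force at its end, in the units of the state.
- robot.get_obs(): the state, without advancing time (a new reading comes with each control period).
- robot.snapshot(name): name is "scene" or "top" or "wrist"; returns a dict with "image" (384x512x3 uint8, red, green, blue), "z_map" (384x512 float32, m along the optical axis (not along the pixel's ray), 0 where there is no reading), "mtx" (3x3 intrinsics, pixels), "R" (3x3) and "t" (3): a world point X has camera coordinates R X + t. Camera axes: x right, y down, z forward; pixel columns grow to the right and rows downward; lengths in m; the calibration is good to about 2 mm. A picture is of the moment at which its call begins.
- robot.close_job(): hands the job in; it is judged then, once.
The state is a dict: "time": time; "joint_positions": joint angles; "qvel": joint speeds; "joint_torque": joint torques, N m; "tool_pos": TCP position; "ee_rot": TCP orientation; "wrist_force": force on the tool from outside, world axes, zero at the start; "wrist_torque": the same for the moment, N m; "width": finger opening in m; "finger_force": force on a finger pad.
Only numpy, scipy, OpenCV 4.12 (cv2) and the standard library are available. Lean on these libraries where they do the work, as an engineer would, in place of code of your own. Each camera call takes 0.05 s, during which the arm holds its last target. There are 200 camera calls.

## Working session

There is one attempt and no reset: what is moved stays moved. The work goes in short steps, Python scripts to look and compute and a tool call to move; the robot and the scene stay as the last step left them, time stands still between calls to the robot, and variables do not carry over. Pictures are saved under pics/ and viewed, at most 14 in all, crops included, and the job is handed in when it is done.

Besides the shell and the picture viewer there is one more tool, called after "Emit:" as name(argument=value, ...) on one line, values as JSON. carry_out: Moves the arm, as the interface text tells. Its arguments: {"type":"object","properties":{"steps":{"type":"array","items":{"type":"array"}}},"required":["steps"]}

```bash
mkdir -p pics; ls
python3 - <<'E'
from bench import robot
import cv2,numpy as np
o=robot.get_obs();print(o['tool_pos'],o['ee_rot'],o['width'],o['time'],robot.hold_point_z)
for n in ("top","scene"):
    s=robot.snapshot(n);cv2.imwrite(f'pics/{n}0.png',s['image'][:,:,::-1]);np.savez(f'{n}0.npz',**s);print(n,s['mtx'].tolist(),s['R'].round(3).tolist(),s['t'])
E
```

```text
pics
[0.14111724 0.53102521 0.20431764] [-3.13941784e+00 -2.10577151e-04  2.88178683e+00] 0.09418603132975303 0.0 0.0188
top [[487.92305993120044, 0.0, 252.00979244373084], [0.0, 487.92305993120044, 189.0821570811424], [0.0, 0.0, 1.0]] [[0.026, -1.0, 0.016], [-0.992, -0.028, -0.124], [0.125, -0.013, -0.992]] [-0.0638737   0.47191433  1.09653251]
scene [[436.7994075569326, 0.0, 260.6470489344123], [0.0, 436.7994075569326, 192.05160077376715], [0.0, 0.0, 1.0]] [[-0.183, 0.983, 0.005], [0.77, 0.147, -0.621], [-0.612, -0.11, -0.784]] [ 0.10645191 -0.32005586  1.32302215]
```

View pics/top0.png

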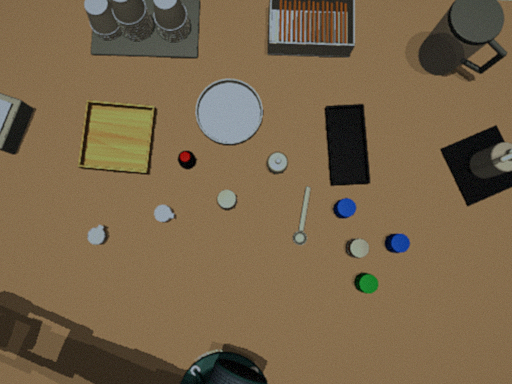

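View pics/scene0.png

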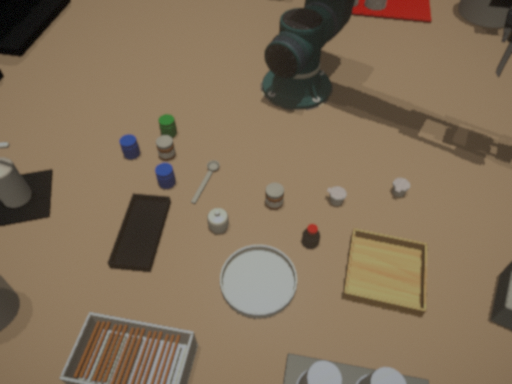

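The top view shows tubs at (97,236) and (163,214), jars at (227,200) and (358,248), and the spoon from its bowl at (300,238) to its handle end at (307,188). The dish is at (229,111), basket at (118,137) and tray at (347,144). The sugar pot is at (278,162) and the cruet at (186,160). The blue and green look-alikes sit around the second jar.

```bash
cat > h.py <<'E'
import numpy as np,cv2
def world(s):
    "world points of every pixel from depth"
    z=s['z_map'];v,u=np.mgrid[:z.shape[0],:z.shape[1]]
    K=s['mtx'];c=np.stack([(u-K[0,2])/K[0,0]*z,(v-K[1,2])/K[1,1]*z,z],-1)
    return (c-s['t'])@s['R']
def ray(s,uv,h):
    "pixel -> point on plane z=h"
    d=s['R'].T@np.linalg.solve(s['mtx'],[uv[0],uv[1],1]);o=-s['R'].T@s['t']
    return o+d*(h-o[2])/d[2]
def blob(mask,seed):
    "component nearest the seed: contour, min rect"
    n,l,st,ce=cv2.connectedComponentsWithStats(mask.astype(np.uint8))
    i=1+np.argmin(np.hypot(*(ce[1:]-seed).T));return l==i,st[i],ce[i]
E
python3 - <<'E'
from h import *
s=np.load('top0.npz');P=world(s);Z=P[...,2]
print('counter z',np.median(Z[280:300,250:300]),Z[280:300,250:300].std())
for n,uv,h in [('tubA',(97,236),.03),('tubB',(163,214),.03),('jarA',(227,200),.052),('jarB',(358,248),.052),('pot',(278,162),.05),('cruet',(186,160),.057),('blue1',(345,208),.052),('blue2',(398,243),.052),('green',(367,284),.052)]:
    m,st,c=blob((Z>h*.8)&(Z<h*1.3),uv); r=cv2.minEnclosingCircle(np.argwhere(m)[:,::-1].astype(np.float32))
    print(n,st[4],c.round(1),ray(s,c,h).round(3)[:2],np.median(Z[m]).round(3),'circ',r[0],ray(s,r[0],h).round(3)[:2])
hsv=cv2.cvtColor(s['image'],cv2.COLOR_RGB2HSV)
sat=hsv[...,1]
for n,uv,h,m in [('dish',(229,111),.022,(sat<70)&(Z<.04)),('basket',(118,137),.03,(Z>.02)&(Z<.04)),('tray',(347,144),.022,(hsv[...,2]<45)&(Z<.035)),('spoon',(304,213),.006,(sat<90)&(Z<.02)&(hsv[...,2]>90))]:
    m,st,c=blob(m,uv);r=cv2.minAreaRect(np.argwhere(m)[:,::-1].astype(np.float32))
    b=np.array([ray(s,p,h)[:2] for p in cv2.boxPoints(r)])
    print(n,st,ray(s,r[0],h).round(3),b.round(3).tolist())
E
```

```text
counter z 0.0016519436833841044 0.09556579903627081
tubA 266 [ 96.7 235.5] [0.357 0.299] 0.032 circ (96.5, 234.5) [0.36  0.299]
tubB 253 [163.5 213.4] [0.412 0.15 ] 0.032 circ (164.23373413085938, 213.4704132080078) [0.412 0.148]
jarA 287 [226.9 199. ] [0.447 0.005] 0.053 circ (227.0, 199.0) [0.447 0.005]
jarB 303 [359.1 248.1] [ 0.344 -0.294] 0.053 circ (358.9112243652344, 247.86448669433594) [ 0.345 -0.293]
pot 294 [277.5 161.9] [ 0.535 -0.107] 0.046 circ (277.521728515625, 162.30435180664062) [ 0.534 -0.107]
cruet 91 [185.2 156.8] [0.539 0.103] 0.058 circ (185.1666717529297, 156.8333282470703) [0.539 0.103]
blue1 289 [346.4 207.6] [ 0.434 -0.265] 0.053 circ (346.3947448730469, 207.5) [ 0.435 -0.265]
blue2 308 [399.7 243. ] [ 0.358 -0.385] 0.053 circ (399.34210205078125, 243.2894744873047) [ 0.358 -0.384]
green 316 [368.3 283.7] [ 0.267 -0.314] 0.053 circ (368.2930908203125, 283.2930908203125) [ 0.267 -0.314]
dish [ 195   78   68   67 3553] [0.659 0.009 0.022] [[0.738, 0.092], [0.743, -0.068], [0.582, -0.072], [0.577, 0.085]]
basket [ 78 100  78  74 848] [0.587 0.267 0.03 ] [[0.513, 0.352], [0.677, 0.346], [0.663, 0.181], [0.499, 0.19]]
tray [ 325  105   45   80 3052] [ 0.587 -0.272  0.022] [[0.678, -0.218], [0.688, -0.311], [0.497, -0.325], [0.487, -0.233]]
spoon [292 186  19  60 410] [ 0.417 -0.178  0.006] [[0.352, -0.145], [0.49, -0.177], [0.482, -0.211], [0.345, -0.178]]
```

```bash
cat >> h.py <<'E'
def to(cmd,yaw,tgt,yaw2):
    "shift in tool axes and turn (10 deg units) from commanded pose to target; yaws in degrees"
    a=np.radians(yaw);d=np.subtract(tgt,cmd)
    return np.round([d[0]*np.cos(a)+d[1]*np.sin(a),d[0]*np.sin(a)-d[1]*np.cos(a),-d[2]],4).tolist(),round((yaw-yaw2)/10,2)
E
python3 -c "
from h import *
print(to((.141,.532,.206),165.2,(.358,.299,.13),135))"
```

```text
([-0.2693, -0.1698, 0.076], 3.02)
```

Emit:
carry_out(steps=[[[-0.054,-0.034,0.015],0.6,-1],[[-0.108,-0.068,0.03],1.2,-1],[[-0.162,-0.102,0.046],1.8,-1],[[-0.216,-0.136,0.061],2.4,-1],[[-0.27,-0.17,0.076],3.0,-1],[[-0.27,-0.17,0.076],3.0,-1],[[-0.27,-0.17,0.076],3.0,-1]])

```text
time: 0.98
tool_pos: [0.3585, 0.2975, 0.129]
ee_rot: [-3.141, -0.001, 2.357]
wrist_force: [-0.3, 1.0, -0.3]
width: 0.0943
finger_force: 0.0
```

Run:
```python
from bench import robot
from h import *
o=robot.get_obs();print(o['tool_pos'],o['ee_rot'],o['joint_positions'])
s=robot.snapshot('wrist');cv2.imwrite('pics/w1.png',s['image'][:,:,::-1]);np.savez('w1.npz',**s)
P=world(s);m=(P[...,2]>.024)&(P[...,2]<.036)
m,st,c=blob(m,(256,192));print(st,c,ray(s,c,.03),np.median(P[m],0))
```

```text
[0.35852082 0.29753642 0.12901938] [-3.14065409e+00 -1.06620554e-03  2.35687295e+00] [ 5.70285814e-01 -7.24845943e-02  1.68360562e+00  8.41156294e-04
  1.53161674e+00 -2.15824736e-01]
[ 229  165   47   54 1817] [252.67088608 189.19152449] [0.35723198 0.30054306 0.03      ] [0.3566779  0.30038659 0.03118415]
```

View pics/w1.png

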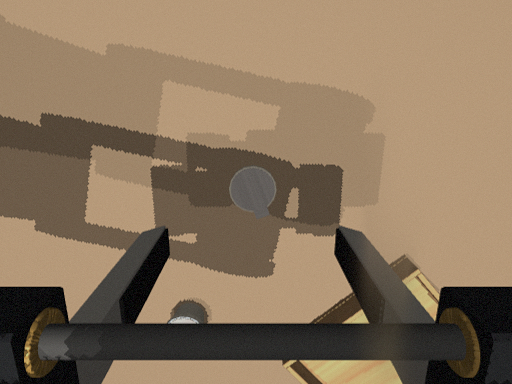

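The wrist view shows the tub centred at (252,189) between the fingers, which close horizontally. Its tab at (260,212) is clear of them.

Emit:
carry_out(steps=[[[0.004,0,0.05],0,-1],[[0.004,0,0.1],0,-1],[[0.004,0,0.122],0,-1],[[0.004,0,0.122],0,0.6],[[0.004,0,0.122],0,1],[[0.004,0,0.122],0,1],[[0.004,0,0.122],0,1],[[0.004,0,0.122],0,1],[[0.004,0,0.122],0,1],[[0.004,0,0.122],0,1]])

```text
time: 2.28
tool_pos: [0.3559, 0.3008, 0.0078]
ee_rot: [3.141, 0.0, 2.358]
wrist_force: [-0.1, -0.6, 1.1]
width: 0.0385
finger_force: 30.0
```

```bash
python3 -c "
from h import *
print(to((.356,.3008,.0078),135.1,(.656,.044,.12),90))"
```

```text
([-0.3938, 0.0299, -0.1122], 4.51)
```

Emit:
carry_out(steps=[[[0,0,-0.06],0,1],[[0,0,-0.112],0,1],[[-0.06,0.004,-0.112],0.8,1],[[-0.115,0.008,-0.112],1.6,1],[[-0.17,0.012,-0.112],2.4,1],[[-0.225,0.017,-0.112],3.2,1],[[-0.28,0.021,-0.112],4.0,1],[[-0.34,0.026,-0.112],4.51,1],[[-0.394,0.03,-0.112],4.51,1],[[-0.394,0.03,-0.112],4.51,1]])

```text
time: 3.52
tool_pos: [0.6576, 0.0407, 0.1173]
ee_rot: [-3.139, 0.001, 1.566]
wrist_force: [-0.6, 1.6, -1.0]
width: 0.0387
finger_force: 30.0
```

Emit:
carry_out(steps=[[[0,0,0],0,1],[[0,0,0.05],0,1],[[0,0,0.085],0,1],[[0,0,0.1],0,1],[[0,0,0.105],0,1],[[0,0,0.105],0,1],[[0,0,0.105],0,1]])

```text
time: 4.4
tool_pos: [0.6574, 0.0441, 0.0166]
ee_rot: [3.138, -0.0, 1.571]
wrist_force: [-0.1, 1.0, -0.8]
width: 0.0386
finger_force: 30.0
```

Emit:
carry_out(steps=[[[0,0,0.001],0,1],[[0,0,0.002],0,1],[[0,0,0.003],0,1],[[0,0,0.003],0,1]])

```text
time: 4.9
tool_pos: [0.6564, 0.0439, 0.0128]
ee_rot: [3.14, 0.0, 1.571]
wrist_force: [-1.6, 0.4, 5.2]
width: 0.0383
finger_force: 30.0
```

Emit:
carry_out(steps=[[[0,0,0],0,-0.2],[[0,0,0],0,-0.2],[[0,0,0],0,-0.2],[[0,0,-0.05],0,-0.2],[[0,0,-0.11],0,-0.5],[[0.027,-0.061,-0.11],0,-1],[[0.054,-0.122,-0.11],0,-1],[[0.081,-0.183,-0.11],0,-1],[[0.108,-0.244,-0.11],0,-1],[[0.108,-0.244,-0.11],0,-1]])

```text
time: 6.15
tool_pos: [0.4092, 0.1528, 0.1212]
ee_rot: [-3.141, -0.0, 1.573]
wrist_force: [-0.2, 0.4, 0.0]
width: 0.094
finger_force: 0.0
```

```bash
cat >> h.py <<'E'
def look(name,h,seed=(256,192)):
    from bench import robot
    o=robot.get_obs();print(o['tool_pos'].round(4),o['ee_rot'].round(3))
    s=robot.snapshot('wrist');cv2.imwrite(f'pics/{name}.png',s['image'][:,:,::-1]);np.savez(f'{name}.npz',**s)
    P=world(s);m=(P[...,2]>h-.006)&(P[...,2]<h+.006)
    m,st,c=blob(cv2.morphologyEx(m.astype(np.uint8),cv2.MORPH_OPEN,np.ones((19,19))),seed)
    print(st,c.round(),ray(s,c,h).round(4))
E
python3 -c "
from h import *
look('w2',.03)"
```

```text
[0.4092 0.1528 0.1212] [-3.141 -0.     1.573]
[ 234  173   44   37 1467] [256. 192.] [0.4126 0.1561 0.03  ]
```

View pics/w2.png

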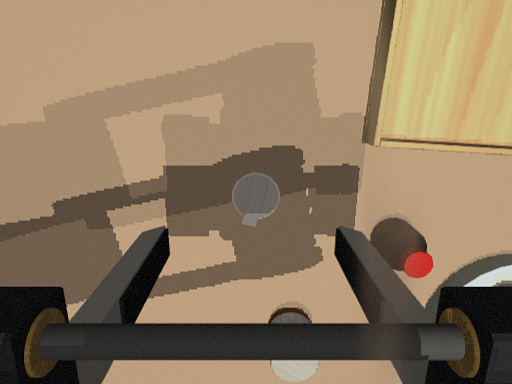

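The wrist view shows tub 2 centred at (256,196) between the fingers, with its tab towards the lower edge, clear of both.

Emit:
carry_out(steps=[[[0,0,0.05],0,-1],[[0,0,0.1],0,-1],[[0,0,0.115],0,-1],[[0,0,0.115],0,0.6],[[0,0,0.115],0,1],[[0,0,0.115],0,1],[[0,0,0.115],0,1],[[0,0,0.115],0,1],[[0,0,0.115],0,1],[[0,0,0.115],0,1]])

```text
time: 7.45
tool_pos: [0.4122, 0.1519, 0.0067]
ee_rot: [3.141, -0.0, 1.571]
wrist_force: [-0.1, 0.1, 1.2]
width: 0.0388
finger_force: 30.0
```

Emit:
carry_out(steps=[[[0,0,-0.06],0,1],[[0,0,-0.113],0,1],[[-0.03,0.041,-0.113],0,1],[[-0.06,0.082,-0.113],0,1],[[-0.09,0.123,-0.113],0,1],[[-0.12,0.164,-0.113],0,1],[[-0.15,0.205,-0.113],0,1],[[-0.178,0.246,-0.113],0,1],[[-0.178,0.246,-0.113],0,1],[[-0.178,0.246,-0.113],0,1]])

```text
time: 8.7
tool_pos: [0.6574, -0.0257, 0.1187]
ee_rot: [-3.14, -0.001, 1.571]
wrist_force: [0.0, -0.3, -1.0]
width: 0.0387
finger_force: 30.0
```

Emit:
carry_out(steps=[[[0,0,0.05],0,1],[[0,0,0.085],0,1],[[0,0,0.1],0,1],[[0,0,0.105],0,1],[[0,0,0.107],0,1],[[0,0,0.108],0,1],[[0,0,0.108],0,1]])

```text
time: 9.57
tool_pos: [0.6588, -0.0262, 0.0126]
ee_rot: [3.14, 0.0, 1.571]
wrist_force: [-0.1, -0.8, -0.2]
width: 0.0387
finger_force: 30.0
```

Emit:
carry_out(steps=[[[0,0,0],0,-0.2],[[0,0,0],0,-0.2],[[0,0,0],0,-0.2],[[0,0,-0.06],0,-0.2],[[0,0,-0.12],0,-0.5],[[0.008,-0.053,-0.13],0,-1],[[0.016,-0.106,-0.13],0,-1],[[0.024,-0.159,-0.13],0,-1],[[0.031,-0.211,-0.13],0,-1],[[0.031,-0.211,-0.13],0,-1]])

```text
time: 10.82
tool_pos: [0.4438, 0.0055, 0.141]
ee_rot: [-3.141, -0.0, 1.572]
wrist_force: [0.3, 0.2, -0.4]
width: 0.0939
finger_force: 0.0
```

```bash
python3 -c "
from h import *
look('w3',.052)"
```

```text
[0.4438 0.0055 0.141 ] [-3.141 -0.     1.572]
[256 180  24  32 687] [268. 196.] [0.4572 0.006  0.052 ]
```

View pics/w3.png

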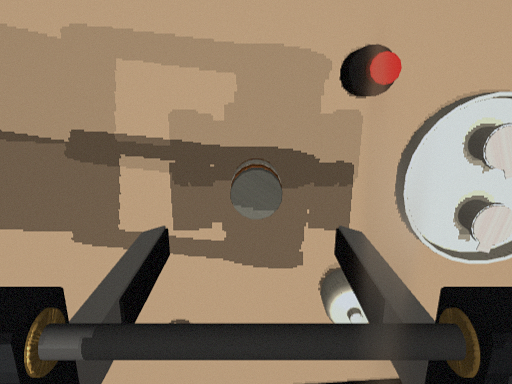

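The wrist view shows the jar lid centred at (256,194) between the fingers, and both tubs standing in the dish at (490,150) and (490,225).

Emit:
carry_out(steps=[[[0,0,0.05],0,-1],[[0,0,0.1],0,-1],[[0,0,0.13],0,-1],[[0,0,0.13],0,0.6],[[0,0,0.13],0,1],[[0,0,0.13],0,1],[[0,0,0.13],0,1],[[0,0,0.13],0,1],[[0,0,0.13],0,1],[[0,0,0.13],0,1]])

```text
time: 12.12
tool_pos: [0.4474, 0.0049, 0.012]
ee_rot: [3.141, 0.0, 1.571]
wrist_force: [-0.7, -0.1, 3.2]
width: 0.0435
finger_force: 30.0
```

Emit:
carry_out(steps=[[[0,0,-0.06],0,1],[[0,0,-0.12],0,1],[[0.046,0.028,-0.12],0,1],[[0.092,0.056,-0.12],0,1],[[0.138,0.084,-0.12],0,1],[[0.184,0.112,-0.12],0,1],[[0.228,0.139,-0.12],0,1],[[0.228,0.139,-0.12],0,1],[[0.228,0.139,-0.12],0,1]])

```text
time: 13.25
tool_pos: [0.5854, 0.2325, 0.1305]
ee_rot: [-3.14, 0.001, 1.571]
wrist_force: [0.6, -1.0, -0.3]
width: 0.0436
finger_force: 30.0
```

Emit:
carry_out(steps=[[[0,0,0.05],0,1],[[0,0,0.085],0,1],[[0,0,0.105],0,1],[[0,0,0.112],0,1],[[0,0,0.114],0,1],[[0,0,0.115],0,1],[[0,0,0.115],0,1]])

```text
time: 14.12
tool_pos: [0.5868, 0.2332, 0.0178]
ee_rot: [3.139, -0.001, 1.571]
wrist_force: [-0.2, 0.2, -1.8]
width: 0.0435
finger_force: 30.0
```

Emit:
carry_out(steps=[[[0,0,0.001],0,1],[[0,0,0.001],0,1],[[0,0,0.001],0,-0.3],[[0,0,0.001],0,-0.3],[[0,0,0.001],0,-0.3],[[0,0,-0.06],0,-0.3],[[0,0,-0.12],0,-0.3],[[0,0,-0.125],0,-0.3]])

```text
time: 15.12
tool_pos: [0.5893, 0.2339, 0.1486]
ee_rot: [3.13, -0.004, 1.571]
wrist_force: [0.2, 0.7, -0.5]
width: 0.0615
finger_force: 0.0
```

```bash
python3 -c "
from h import *
print(to((.586,.233,.142),90,(.345,-.294,.142),150))"
```

```text
([-0.527, -0.241, -0.0], -6.0)
```

Emit:
carry_out(steps=[[[-0.053,-0.024,0],-0.6,-0.36],[[-0.106,-0.048,0],-1.2,-0.36],[[-0.159,-0.072,0],-1.8,-0.36],[[-0.212,-0.096,0],-2.4,-0.36],[[-0.265,-0.12,0],-3.0,-0.36],[[-0.318,-0.144,0],-3.6,-0.36],[[-0.371,-0.168,0],-4.2,-0.36],[[-0.424,-0.192,0],-4.8,-0.36],[[-0.476,-0.217,0],-5.4,-0.36],[[-0.527,-0.241,0],-6.0,-0.36]])

```text
time: 16.38
tool_pos: [0.3436, -0.2952, 0.1401]
ee_rot: [3.141, -0.002, 2.621]
wrist_force: [1.4, 0.1, -0.3]
width: 0.0639
finger_force: 0.0
```

Emit:
carry_out(steps=[[[0,0,0],0,-0.36],[[0,0,0],0,-0.36],[[0,0,0],0,-0.36]])

```text
time: 16.75
tool_pos: [0.3457, -0.2928, 0.141]
ee_rot: [3.141, -0.001, 2.62]
wrist_force: [-0.4, 0.8, 1.0]
width: 0.0637
finger_force: 0.0
```

```bash
python3 -c "
from h import *
look('w4',.052)"
```

```text
[ 0.3457 -0.2928  0.141 ] [ 3.141e+00 -1.000e-03  2.620e+00]
[ 226  182   39   35 1170] [245. 199.] [ 0.3453 -0.2982  0.052 ]
```

View pics/w4.png

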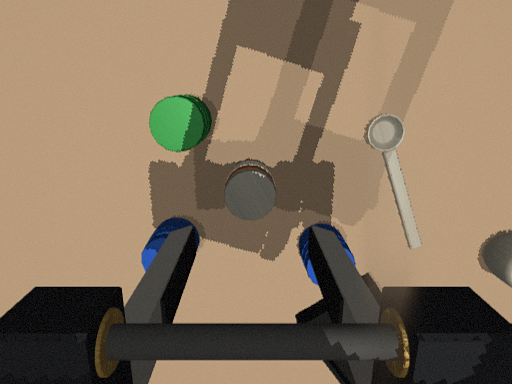

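The lid is at (250,194), nearly centred. The blue jars at (170,245) and (328,255) and the green jar at (180,123) are clear of the fingers. The spoon lies bowl up, with its bowl at (386,132) and handle end at (415,245).

Emit:
carry_out(steps=[[[0,-0.003,0.05],0,-0.36],[[0,-0.003,0.1],0,-0.36],[[0,-0.003,0.13],0,-0.36],[[0,-0.003,0.13],0,0.6],[[0,-0.003,0.13],0,1],[[0,-0.003,0.13],0,1],[[0,-0.003,0.13],0,1],[[0,-0.003,0.13],0,1]])

```text
time: 17.8
tool_pos: [0.3448, -0.2976, 0.0133]
ee_rot: [-3.141, 0.004, 2.618]
wrist_force: [0.7, 0.7, 5.9]
width: 0.043
finger_force: 30.0
```

Run:
```python
from h import *
print(to((.344,-.294,.012),150,(.588,.301,.132),90))
s=np.load('w4.npz')
b=ray(s,(386,132),.008);e=ray(s,(415,245),.006);print(b,e,np.degrees(np.arctan2(*(e-b)[1::-1])),np.linalg.norm((e-b)[:2]))
```

```text
([0.0862, 0.6373, -0.12], 6.0)
[ 0.365693   -0.16349843  0.008     ] [ 0.4836292  -0.18316323  0.006     ] -9.466465866861903 0.11956442565905608
```

Emit:
carry_out(steps=[[[0,0,-0.06],0,1],[[0,0,-0.12],0,1],[[0.007,0.053,-0.12],0.5,1],[[0.014,0.106,-0.12],1.0,1],[[0.021,0.159,-0.12],1.5,1],[[0.029,0.212,-0.12],2.0,1],[[0.036,0.265,-0.12],2.5,1],[[0.043,0.318,-0.12],3.0,1]])

```text
time: 18.8
tool_pos: [0.4656, 0.0017, 0.1314]
ee_rot: [-3.142, 0.001, 2.092]
wrist_force: [0.4, 0.2, -1.5]
width: 0.0435
finger_force: 30.0
```

Run:
```python
from h import *
from bench import robot
o=robot.get_obs();p=o['tool_pos'];y=np.degrees(o['ee_rot'][2]);print(p,y)
print(to((*p[:2],.132),120,(.588,.301,.132),90))
```

```text
[0.46557025 0.00166389 0.13141757] 119.83671705244429
([0.198, 0.2557, -0.0], 3.0)
```

Emit:
carry_out(steps=[[[0.033,0.043,0],0.5,1],[[0.066,0.086,0],1.0,1],[[0.099,0.128,0],1.5,1],[[0.132,0.171,0],2.0,1],[[0.165,0.213,0],2.5,1],[[0.198,0.256,0],3.0,1],[[0.198,0.256,0],3.0,1],[[0.198,0.256,0],3.0,1],[[0.198,0.256,0],3.0,1]])

```text
time: 19.92
tool_pos: [0.5878, 0.2982, 0.1319]
ee_rot: [3.141, 0.0, 1.57]
wrist_force: [-0.3, -0.2, -1.5]
width: 0.044
finger_force: 30.0
```

Emit:
carry_out(steps=[[[0,0,0.05],0,1],[[0,0,0.085],0,1],[[0,0,0.105],0,1],[[0,0,0.111],0,1],[[0,0,0.113],0,1],[[0,0,0.114],0,1],[[0,0,0.114],0,1]])

```text
time: 20.8
tool_pos: [0.5888, 0.3001, 0.0189]
ee_rot: [3.139, -0.001, 1.571]
wrist_force: [0.5, 0.2, -1.1]
width: 0.0432
finger_force: 30.0
```

Emit:
carry_out(steps=[[[0,0,0.001],0,1],[[0,0,0.0015],0,1],[[0,0,0.0015],0,1],[[0,0,0.0015],0,-0.3],[[0,0,0.0015],0,-0.3],[[0,0,0.0015],0,-0.3],[[0,0,-0.06],0,-0.3],[[0,0,-0.12],0,-0.3],[[0,0,-0.12],0,-0.3],[[0,0,-0.12],0,-0.3]])

```text
time: 22.05
tool_pos: [0.5878, 0.2996, 0.1371]
ee_rot: [-3.141, 0.0, 1.571]
wrist_force: [-0.0, -0.3, -0.3]
width: 0.0609
finger_force: 0.0
```

Run:
```python
from h import *
from bench import robot
o=robot.get_obs();p=o['tool_pos'];print(p)
print(to((.588,.301,.138),90,(.409,-.171,.138),80.5),to((.588,.301,.138),90,(.409,-.171,.138),170.5))
```

```text
[0.58778691 0.29962351 0.1371469 ]
([-0.472, -0.179, -0.0], 0.95) ([-0.472, -0.179, -0.0], -8.05)
```

Emit:
carry_out(steps=[[[-0.052,-0.02,0],-0.9,-0.3],[[-0.104,-0.04,0],-1.8,-0.3],[[-0.157,-0.06,0],-2.7,-0.3],[[-0.21,-0.08,0],-3.6,-0.3],[[-0.262,-0.1,0],-4.5,-0.3],[[-0.315,-0.12,0],-5.4,-0.3],[[-0.367,-0.14,0],-6.3,-0.3],[[-0.42,-0.16,0],-7.2,-0.3],[[-0.472,-0.179,0],-8.05,-0.3],[[-0.472,-0.179,0],-8.05,-0.3]])

```text
time: 23.3
tool_pos: [0.4066, -0.1745, 0.1349]
ee_rot: [3.14, -0.005, 2.97]
wrist_force: [-0.2, 0.2, -0.4]
width: 0.0611
finger_force: 0.0
```

Emit:
carry_out(steps=[[[0,0,0],0,0.2],[[0,0,0],0,0.2],[[0,0,0],0,0.2]])

```text
time: 23.68
tool_pos: [0.4095, -0.1711, 0.1372]
ee_rot: [3.141, -0.0, 2.978]
wrist_force: [0.7, -0.1, 0.4]
width: 0.0381
finger_force: 0.0
```

Run:
```python
from h import *
from bench import robot
o=robot.get_obs();print(o['tool_pos'].round(4),o['ee_rot'].round(3),o['width'])
s=robot.snapshot('wrist');cv2.imwrite('pics/w5.png',s['image'][:,:,::-1]);np.savez('w5.npz',**s)
```

```text
[ 0.4095 -0.1711  0.1372] [ 3.141 -0.     2.978] 0.03814990435135658
```

View pics/w5.png

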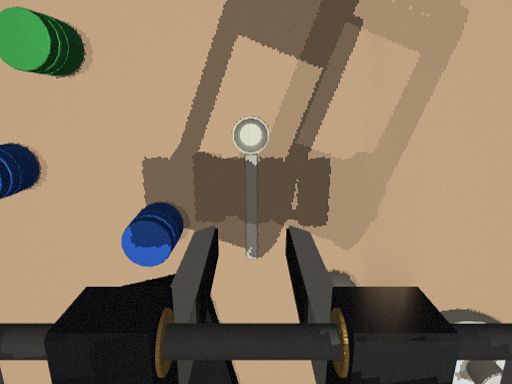

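The spoon is vertical in the view, bowl up at (250,134) and handle end at (252,257), centred between the fingers. I'll check the offset along its axis.

Run:
```python
from h import *
s=np.load('w5.npz')
b=ray(s,(250.5,134.5),.008);e=ray(s,(252,258),.006);u=(b-e)/np.linalg.norm(b-e);g=b-u*.043
print(b,e,np.linalg.norm(b-e),'grasp',g,np.degrees(np.arctan2(u[1],u[0])))
print(to((.4095,-.1711,.1372),170.6,(*g[:2],.002),170.6))
```

```text
[ 0.36489873 -0.16428911  0.008     ] [ 0.48600039 -0.18291858  0.006     ] 0.12254252454436435 grasp [ 0.40739313 -0.17082617  0.0072982 ] 171.25455357811015
([0.0021, -0.0001, 0.1352], 0.0)
```

Emit:
carry_out(steps=[[[0.002,0,0.05],0,0.2],[[0.002,0,0.1],0,0.2],[[0.002,0,0.125],0,0.2],[[0.002,0,0.132],0,0.2],[[0.002,0,0.134],0,0.2],[[0.002,0,0.134],0,0.2],[[0.002,0,0.134],0,0.2]])

```text
time: 24.6
tool_pos: [0.4081, -0.1725, 0.0048]
ee_rot: [-3.141, 0.003, 2.976]
wrist_force: [0.3, 0.7, 0.4]
width: 0.0375
finger_force: 0.0
```

Emit:
carry_out(steps=[[[0,0,0.001],0,0.2],[[0,0,0.001],0,0.2],[[0,0,0.001],0,0.2]])

```text
time: 24.98
tool_pos: [0.4071, -0.172, 0.0025]
ee_rot: [3.141, 0.0, 2.976]
wrist_force: [-0.3, 0.4, 0.5]
width: 0.0377
finger_force: 0.0
```

Close and lift a little.

Emit:
carry_out(steps=[[[0,0,0],0,0.7],[[0,0,0],0,1],[[0,0,0],0,1],[[0,0,0],0,1],[[0,0,0],0,1],[[0,0,0],0,1],[[0,0,-0.02],0,1],[[0,0,-0.06],0,1],[[0,0,-0.09],0,1],[[0,0,-0.09],0,1]])

```text
time: 26.22
tool_pos: [0.4089, -0.173, 0.0949]
ee_rot: [-3.14, 0.006, 2.976]
wrist_force: [0.1, -0.0, -0.0]
width: 0.0118
finger_force: 30.0
```

Run:
```python
from h import *
from bench import robot
s=robot.snapshot('scene');cv2.imwrite('pics/s2.png',cv2.resize(s['image'][90:330,80:440,::-1],None,fx=2,fy=2))
s=np.load('top0.npz')
m=(cv2.cvtColor(s['image'],cv2.COLOR_RGB2HSV)[...,2]<45)&(world(s)[...,2]<.035)
m,st,c=blob(m,(347,144));q=np.array([ray(s,p,.015)[:2] for p in np.argwhere(m)[:,::-1]],np.float32);print(cv2.minAreaRect(q*1000))
```

```text
((589.43212890625, -273.2350769042969), (191.20848083496094, 93.11700439453125), 4.620942115783691)
```

View pics/s2.png

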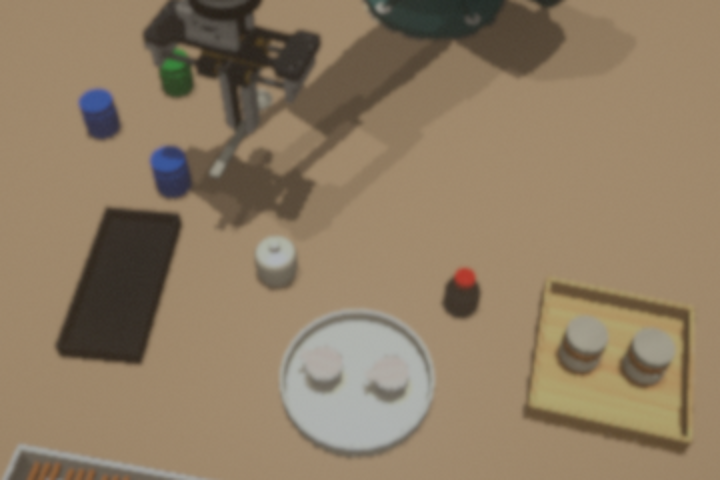

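The spoon is held at (235,140), roughly level. The tubs at (323,365) and (390,377) stand in the dish, and the jars at (583,343) and (650,355) stand in the basket. The pot and cruet have not moved.

Run:
```python
from h import *
print(to((.4078,-.172,.0925),170.5,(.578,-.274,.0925),184))
```

```text
([-0.1847, -0.0725, -0.0], -1.35)
```

Emit:
carry_out(steps=[[[-0.046,-0.018,0],-0.35,1],[[-0.092,-0.036,0],-0.7,1],[[-0.138,-0.054,0],-1.05,1],[[-0.185,-0.0725,0],-1.35,1],[[-0.185,-0.0725,0],-1.35,1],[[-0.185,-0.0725,0],-1.35,1]])

```text
time: 27.02
tool_pos: [0.5762, -0.2731, 0.0898]
ee_rot: [3.139, -0.004, -3.072]
wrist_force: [0.5, -0.3, -1.1]
width: 0.0116
finger_force: 30.0
```

Emit:
carry_out(steps=[[[0,0,0.03],0,1],[[0,0,0.06],0,1],[[0,0,0.075],0,1],[[0,0,0.081],0,1],[[0,0,0.083],0,1],[[0,0,0.084],0,1],[[0,0,0.084],0,1],[[0,0,0.084],0,1]])

```text
time: 28.02
tool_pos: [0.578, -0.2742, 0.009]
ee_rot: [-3.141, 0.001, -3.072]
wrist_force: [-0.7, -0.4, -0.2]
width: 0.0113
finger_force: 30.0
```

Emit:
carry_out(steps=[[[0,0,0.001],0,1],[[0,0,0.001],0,1],[[0,0,0.001],0,0.4],[[0,0,0.001],0,0.4],[[0,0,0.001],0,0.4],[[0,0,-0.06],0,0.4],[[0,0,-0.12],0,0.4],[[0,0,-0.15],0,0.4],[[0,0,-0.15],0,0.4],[[0,0,-0.15],0,0.4]])

```text
time: 29.28
tool_pos: [0.5768, -0.2735, 0.1562]
ee_rot: [3.14, -0.003, -3.072]
wrist_force: [0.3, -0.1, -0.6]
width: 0.0279
finger_force: 0.0
```

Run:
```python
from h import *
from bench import robot
s=robot.snapshot('scene');cv2.imwrite('pics/s3.png',cv2.resize(s['image'][90:330,80:440,::-1],None,fx=2,fy=2))
s=robot.snapshot('wrist');cv2.imwrite('pics/w6.png',s['image'][:,:,::-1])
```

```text
(no output)
```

View pics/s3.png

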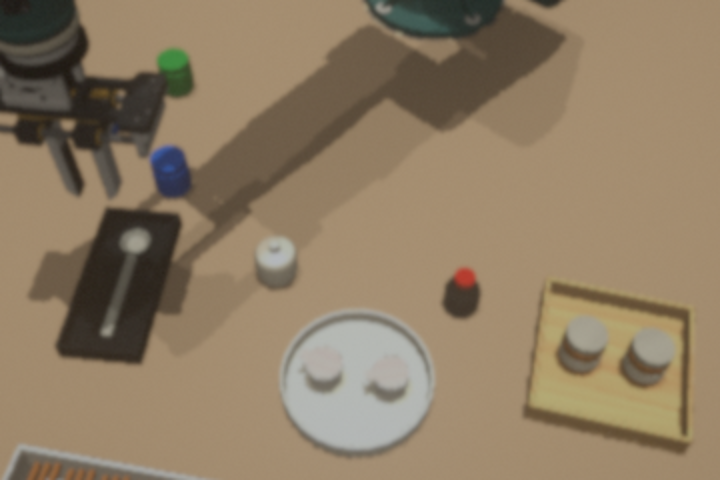

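View pics/w6.png

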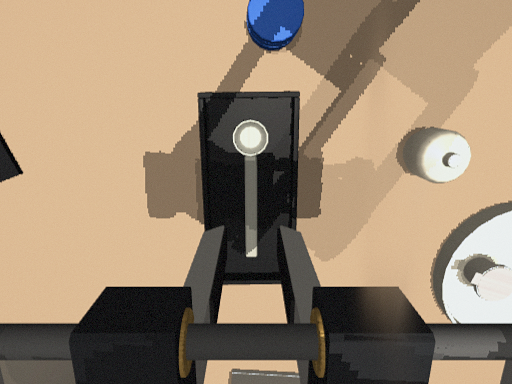

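The spoon lies flat and centred in the tray, bowl up at (250,138). The tubs and jars are standing in their containers, the pot and cruet have not moved, and the robot is clear. I'm handing it in.

```bash
python3 -c "
from bench import robot
print(robot.close_job())"
```

```text
the job is handed in; nothing more can be done
None
```

The job is handed in at about 29 s on the robot's clock: the last pictures show both tubs upright in the dish, both jars upright in the basket, the spoon flat and bowl up in the tray, and the sugar pot and cruet where they started; the hand-in returned no verdict.

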